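# Align the crossed fastener and hold the access panel shut

### The arm

A 7-joint arm with a two-finger parallel gripper is mounted at the origin on a cart in front of the work surface, level with it; the furniture and walls round the work are solid. World frame = base frame: x ahead of the robot, y to its left, z up, the work surface at z = 0. Lengths are in mm, angles in rad, forces in N, time in s.
With the tool pointing down it reaches from about 425 to 875 mm from the base axis. Payload 4.7 kg.
Tool frame: the origin (TCP) lies midway between the tips of the shut fingers; the grasp point (between the pads) lies robot.grip_point_offset behind it (robot.grip_point_offset is the distance from the TCP to the grasp point, in mm); z points along the fingers, y is the line along which they close (so a half turn about z gives the same grasp; the last joint's range is limited). The gripper opens to 85 mm and grips with 20 to 120 N. Pads are 22 mm wide; open, the fingers measure 114 mm over their backs; the gripper's body (76 mm by 85 mm) begins 54 mm behind the grasp point. The pads swing forward as they close: fully open they stand 13 mm farther back than shut.
Start: joints at [-1.244, 0.321, -0.07, 1.45, 0.023, 1.371, -0.057], TCP at [200.048, 618.47, 231.349] pointing down, gripper open.
Joint ranges: [-2.86, 2.86], [-0.3, 2.09], [-1.38, 1.24], [0.06, 2.45], [-1.56, 4.7], [0.09, 2.05], [-2.69, 2.69]. Speed limits (rad/s): [2.57, 2.57, 3.14, 3.14, 3.14, 3.14, 3.14].

### API

Orientations are given as a unit quaternion [w, x, y, z].
In Python, from cell import robot, read_camera, camera_model gives the robot as it stands.
- The arm moves only by the tool play_rows, never from a script. Its argument "rows" is a list that holds one entry, the list of rows, each a list of 5 numbers: the opening, from 0 (shut) to 1 (fully open), then the shift along the world's x, y, z in mm, then the turn about the world's z in degrees. In form: [[[fingers, x, y, z, twist], ...]]. A call has 1 to 12 rows; each row is the pose to reach, as a shift and turn from the pose commanded when the call began; what a row does not reach only later rows make up. A row lasts 1/12 s, in which the tool goes at most 41.7 mm and 7.16 degrees, less where a joint would pass 70% of its speed; a pose out of reach is approached as far as the arm can. A call with a gripper value outside its range is refused whole. The fingers move at their own pace and stop on an object; "force" is the grip in N (left out, the last holds). Time passes only in rows, so rows that repeat a pose let the fingers close. It gives the time, the measured TCP pose, the force and the opening at its end, in the units of the state.
- robot.state(): the state, without advancing time (a new reading comes with each control period).
- read_camera(name): name is "scene" or "top" or "wrist"; returns the picture (384x512x3 uint8, red, green, blue); there is no depth.
- camera_model(name): a dict with "K" (3x3 intrinsics, pixels), "D" ([k1, k2, p1, p2, k3] as OpenCV has them; the pictures are not rectified), "world_from_camera" (4x4, takes a point from camera to world coordinates); the wrist camera has in their place "hand_eye" (4x4, takes a point from camera to tool coordinates, whose origin is the TCP and whose axes are the flange's). Camera axes: x right, y down, z forward; pixel columns grow to the right and rows downward; lengths in mm; the calibration is good to about 2 mm. A picture is of the moment at which its call begins: read the wrist's pose just before it. camera_model takes no time and is no camera call.
- robot.sign_off(): hands the job in, once; it reports no verdict.
The state is a dict: "clock": time; "qpos": joint angles; "joint_vel": joint speeds; "joint_efforts": joint torques, N m; "ee_pos": TCP position; "eef_rot": TCP orientation; "wrist_force": force on the tool from outside, world axes, zero at the start; "torque": the same for the moment, N m; "width": finger opening in mm.
Only numpy, scipy, OpenCV 4.12 (cv2) and the standard library are available. Lean on these libraries where they do the work, as an engineer would, in place of code of your own. Each camera call takes 0.05 s, during which the arm holds its last target. There are 200 camera calls.

### The job

The access panel of the gear-case housing stands sprung up off its frame, and one of its two quarter-turn fasteners stands crossed so that the panel cannot go down. Find out which one, turn it until it lines up with its slot in the panel, leaving the other fastener lined up as it is, and only then press the panel fully down against the frame. Finish while still holding the panel pressed home; do not disturb the loose things on the bench round the housing.

Things in the scene. Friction and masses are not known exactly. Their poses are not given: they have to be found in the camera images.
- housing: Grey gear-case housing fixed to the bench, 150 mm (its x) by 300 mm (its y; 334 over the feet), 63 mm high to the gasket. Origin at the centre of its underside, z up. The panel's slots (74 x 20 mm, round them a 40 mm square hole for the tab) run along its x; the fasteners stand on its y axis, 75 mm either side of the centre. Screw heads near the corners reach 81 mm above the bench.
- panel (a joint): Downward travel of the grey access panel (134 x 274 x 4 mm): 0 = sprung up, top face 75 mm above the bench; 0.008 m = fully down on the frame's gasket. Springs push it up (3 N at the top, 11 N fully down), so it rises when let go. A crossed fastener stops it after 1.5 mm; one within 0.14 rad of its slot lets it pass.
- panel_press (a point): Centre of the top of the raised ribbed square boss (60 x 60 mm, 3 mm high) in the middle of the panel, 78 mm above the bench with the panel up. It moves with the panel; press straight down here. Its axes are the housing's.
- fastener_1 (a joint): Angle of a steel quarter-turn fastener: 0 = in line with its slot, positive = turned counter-clockwise seen from above, stops at -1.57 and 1.57 rad. Stiff to turn (about 0.12 N m), it stays where it is left. Either end of the panel may have this one.
- fastener_1_grip (a point): On that fastener's axis at the height to grip: 100 mm above the bench, 12 mm below the top of its upright grip tab. The tab is 34 mm long (this point's x axis), 10 mm thick (its y) and stands 37 mm above the raised panel; pinch it across its thickness. Under the panel a cross-bar, 64 x 10 mm, lies along the same x axis and must pass through the slot.
- fastener_2 (a joint): Angle of the other, identical fastener, measured the same way.
- fastener_2_grip (a point): Grip point of the other fastener, described as for the first.
- tape_measure: Loose yellow tape measure, 38 x 79 x 62 mm, on the bench beyond the housing's right end. Origin at the centre of its underside. Leave it alone.
- pliers: Loose pliers with blue handles, 54 x 163 x 12 mm, on the bench in front of the housing. Origin at the centre of the underside. Leave them alone.
- large_nut: Loose hexagon nut, 26 x 23 x 11 mm, on the bench in front of the housing. Origin at the centre of its underside. Leave it alone.

How it is judged (in metres and radians):
On the way, in this order (a step that is already met when the one before it is completed fails the run):
1. the crossed fastener is turned into line with its slot while the panel is still up (value of joint fastener_2 between -0.14 and 0.14 rad and value of joint panel below 0.003 m), for 0.2 s.
2. the panel is pressed down against the frame (value of joint panel above 0.0065 m), for 0.2 s.
At the end, for the whole second after the job is handed in: The robot is still pressing on the panel (more than 4 N), the panel is within 1.5 mm of fully down, and both fasteners are within 0.16 rad of their slots (value of joint panel above 0.0065 m and value of joint fastener_1 between -0.16 and 0.16 rad and value of joint fastener_2 between -0.16 and 0.16 rad and contact force between any of the fingers, the arm and panel above 4 N); the arm keeps its last pose, push and grip.
It fails at once if the fastener that was already in line is turned away (value of joint fastener_1 above 0.25 rad or value of joint fastener_1 below -0.25 rad).
It fails at once if a loose thing beside the housing is disturbed (moved over 30 mm) (distance of any of tape_measure, pliers, large_nut from where it was at the start of the episode above 0.03 m).
It also fails if it takes over 37 s, if anything falls off the work surface, if the arm or the gripper's body presses on something with over 40 N, if the wrist force passes 120 N, or if a joint passes its speed limit or range.

## Working session

There is one attempt and no reset: what is moved stays moved. The work goes in short steps, Python scripts to look and compute and a tool call to move; the robot and the scene stay as the last step left them, time stands still between calls to the robot, and variables do not carry over. Pictures are saved under pics/ and viewed, on a budget of 10 in all, crops included, one or two more only if the job needs it, and the job is handed in when it is done.

Besides the shell and the picture viewer there is one more tool, called as name([rows], argument=value, ...), one row to a line, values as JSON. play_rows: Moves the arm, as the interface text tells. Its arguments: {"type":"object","properties":{"rows":{"type":"array"},"force":{"type":"number"}},"required":["rows"]}

```bash
mkdir -p pics; cat > h.py <<'E'
import numpy as np, cv2
from cell import robot, read_camera, camera_model
from scipy.spatial.transform import Rotation as R
def T_of(name, st=None):
    m=camera_model(name)
    if name!="wrist": return np.array(m["world_from_camera"]),m
    T=np.eye(4); q=st["eef_rot"]; T[:3,:3]=R.from_quat([q[1],q[2],q[3],q[0]]).as_matrix(); T[:3,3]=st["ee_pos"]
    return T@np.array(m["hand_eye"]),m
def ray(T,m,px):
    p=cv2.undistortPoints(np.array([[px]],float),np.array(m["K"]),np.array(m["D"]))[0,0]
    return T[:3,3],T[:3,:3]@np.array([p[0],p[1],1])
def onz(T,m,px,z):
    o,d=ray(T,m,px); return o+d*(z-o[2])/d[2]
def tri(rs):
    A=0;b=0
    for o,d in rs:
        d=d/np.linalg.norm(d);P=np.eye(3)-np.outer(d,d);A=A+P;b=b+P@o
    return np.linalg.solve(A,b)
def save(im,f): cv2.imwrite(f,im[:,:,::-1])
E
python3 - <<'E'
from h import *
st=robot.state();print(st, robot.grip_point_offset)
for n in("scene","top"):
    im=read_camera(n);np.save(n+".npy",im);save(im,f"pics/{n}0.png");T,m=T_of(n);print(n,T[:3,3].round(),T[:3,2].round(2))
E
```

```text
{'clock': 0.0, 'qpos': array([-1.24390071,  0.32182101, -0.07009001,  1.45171482,  0.02264538,
        1.37082329, -0.05691331]), 'joint_vel': array([-0.0004925 ,  0.00076315, -0.00068377,  0.00021287, -0.00025154,
        0.00127479,  0.00050355]), 'joint_efforts': array([-4.47999246e-04, -4.93574560e+01, -3.82466214e-01, -3.14333189e+01,
        1.29821475e-02,  1.15942615e-02,  4.60363225e-06]), 'ee_pos': array([199.90396341, 617.90299329, 230.20488718]), 'eef_rot': array([-8.21970816e-05,  1.55745014e-01,  9.87796796e-01, -9.86362999e-04]), 'wrist_force': array([-1.06242671,  0.45448493,  0.76523591]), 'torque': array([-0.02514865, -0.00867708, -0.02141424]), 'width': 85.19793273889113} 18.700000000000003
scene [-46. 358. 462.] [ 0.67 -0.62 -0.4 ]
top [ 437. -180. 1246.] [ 0.09 -0.02 -1.  ]
```

View pics/top0.png

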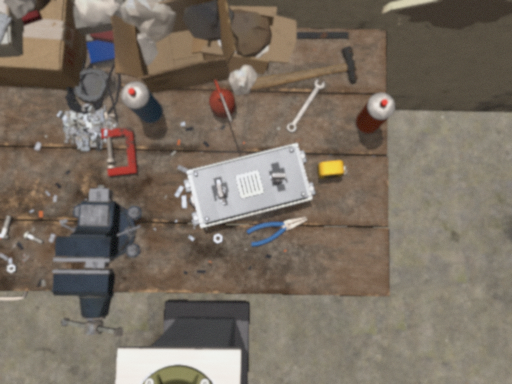

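View pics/scene0.png

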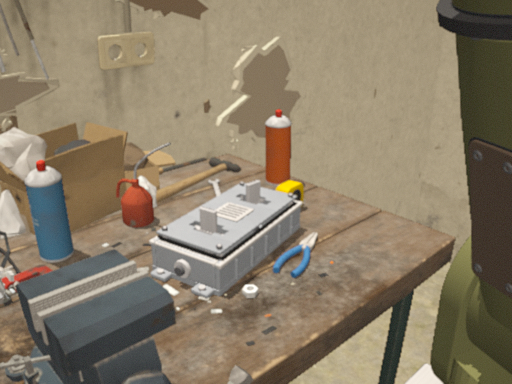

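Top view: housing around px (250,185), slots at about (221,189) left and (278,178) right; nut at (218,239), pliers (275,232), tape (332,168). Enlarging.

```bash
python3 - <<'E'
from h import *
t=np.load("top.npy")[135:240,175:350];s=np.load("scene.npy")[170:300,145:310]
a=cv2.resize(t,None,fx=4.5,fy=4.5,interpolation=cv2.INTER_CUBIC)
save(a,"pics/topc.png")
save(cv2.resize(s,None,fx=4.5,fy=4.5,interpolation=cv2.INTER_CUBIC),"pics/scenec.png")
T,m=T_of("top")
for p in[(221,189),(278,178),(250,183),(218,239),(332,168),(189,176),(312,190),(305,220),(251,240)]:print(p,onz(T,m,p,75).round())
E
```

```text
(221, 189) [ 558. -103.   75.]
(278, 178) [ 590. -247.   75.]
(250, 183) [ 575. -176.   75.]
(218, 239) [432. -99.  75.]
(332, 168) [ 618. -384.   75.]
(189, 176) [589. -22.  75.]
(312, 190) [ 561. -334.   75.]
(305, 220) [ 484. -317.   75.]
(251, 240) [ 431. -182.   75.]
```

View pics/topc.png

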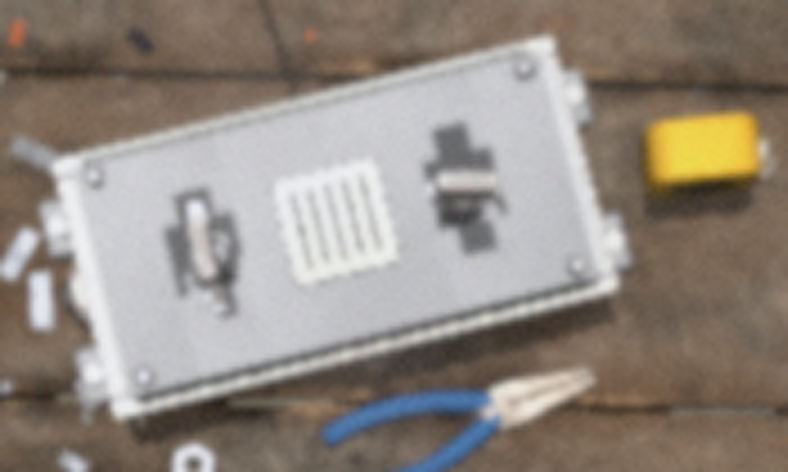

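View pics/scenec.png

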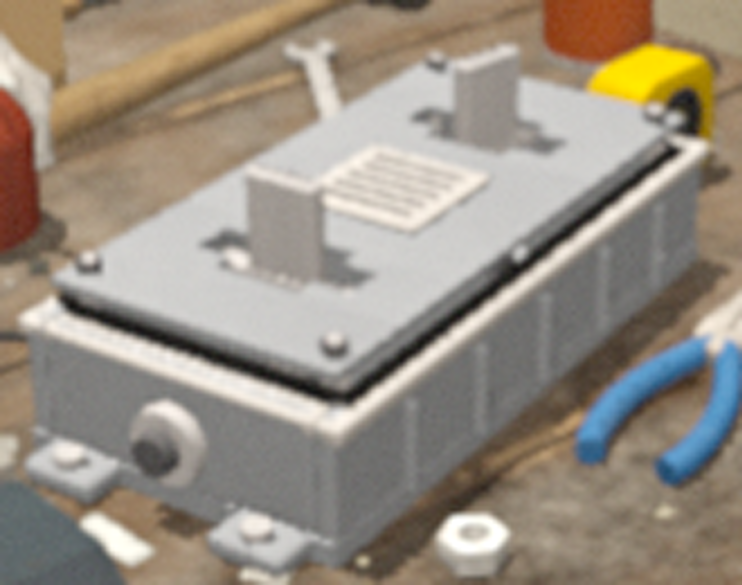

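The right-hand fastener (crop px (465,185)) is crossed at about 80°. The left one (205,235) lies along its slot. I'll go over with the wrist camera to get the exact angle.

play_rows([
  [[1, 0, 0, 70, 0], [1, 0, 0, 70, 0], [1, 230, -368, 70, -65], [1, 230, -368, 70, -65], [1, 230, -368, 70, -65], [1, 230, -368, 70, -65], [1, 230, -368, 70, -65], [1, 230, -368, 70, -65], [1, 230, -368, 70, -65], [1, 230, -368, 70, -65], [1, 230, -368, 70, -65], [1, 230, -368, 70, -65]],
])

```text
clock: 1.1
ee_pos: [421.4, 263.0, 301.1]
eef_rot: [-0.0, 0.664, 0.748, -0.0]
wrist_force: [0.6, 0.5, 0.4]
width: 85.2
```

```bash
python3 - <<'E'
from h import *
s=robot.state();print(s["clock"],s["ee_pos"],s["qpos"]);print(np.array(camera_model("wrist")["hand_eye"]).round(2),camera_model("wrist")["K"])
q=s["eef_rot"];print(R.from_quat([q[1],q[2],q[3],q[0]]).as_matrix().round(3))
E
```

```text
1.1 [421.36411361 263.04728634 301.12438588] [-0.8985433  -0.04120377  0.27913737  1.7192433   0.01124122  1.46208492
 -0.50258999]
[[   0.     -0.96   -0.29   74.59]
 [   1.      0.      0.     -0.68]
 [  -0.     -0.29    0.96 -141.67]
 [   0.      0.      0.      1.  ]] [[343.49484342   0.         258.00042809]
 [  0.         343.49484342 187.85146623]
 [  0.           0.           1.        ]]
[[-0.118  0.993 -0.   ]
 [ 0.993  0.118  0.   ]
 [ 0.    -0.    -1.   ]]
```

play_rows([
  [[1, 165, -478, 0, 0], [1, 165, -478, 0, 0], [1, 165, -478, 0, 0], [1, 165, -478, 0, 0], [1, 165, -478, 0, 0], [1, 165, -478, 0, 0], [1, 165, -478, 0, 0], [1, 165, -478, 0, 0], [1, 165, -478, 0, 0], [1, 165, -478, 0, 0], [1, 165, -478, 0, 0], [1, 165, -478, 0, 0]],
])

```text
clock: 2.1
ee_pos: [584.3, -209.0, 301.1]
eef_rot: [-0.0, 0.662, 0.75, 0.0]
wrist_force: [0.6, 0.0, 0.0]
width: 85.4
```

play_rows([
  [[1, 0, 0, 0, 0], [1, 0, 0, 0, 0], [1, 0, 0, 0, 0]],
])

```text
clock: 2.35
ee_pos: [583.8, -207.1, 300.6]
eef_rot: [-0.001, 0.662, 0.749, -0.0]
wrist_force: [-0.2, 1.1, 0.1]
width: 85.7
```

```bash
python3 - <<'E'
from h import *
import pickle
s=robot.state();im=read_camera("wrist");print(s["ee_pos"],s["eef_rot"]);pickle.dump((s,im),open("w1.pkl","wb"))
save(cv2.resize(im,None,fx=1.5,fy=1.5,interpolation=cv2.INTER_CUBIC),"pics/w1.png")
E
```

```text
[ 583.81876595 -207.09314607  300.57878075] [-7.12070381e-04  6.62250702e-01  7.49281955e-01 -2.27405583e-04]
```

View pics/w1.png

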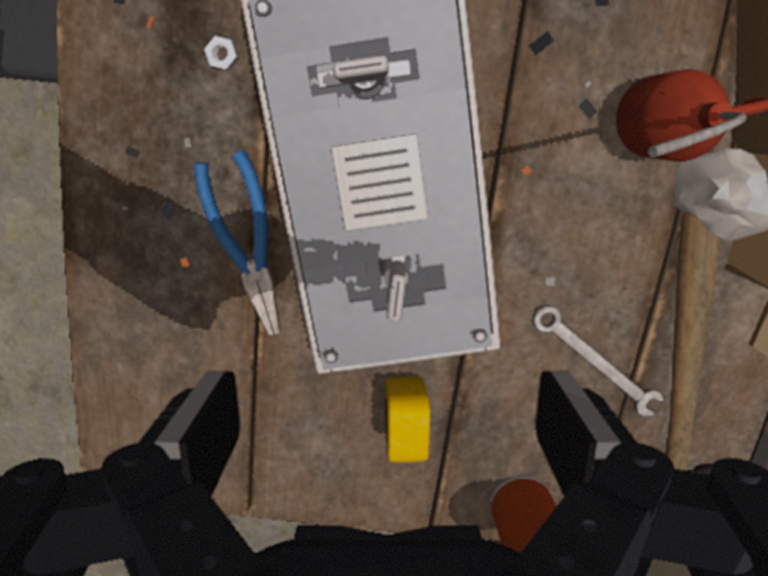

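The fastener near the tape measure, px (396,290) in the 1.5x picture, is crossed. The far one at (362,68) is in line. I'll take a crop for precise pixels.

```bash
python3 - <<'E'
from h import *
import pickle
s,im=pickle.load(open("w1.pkl","rb"))
c=im[20:250,190:340]
save(cv2.resize(np.hstack([c[0:130],c[100:230]]),None,fx=2.6,fy=4.6*2.6/4.6,interpolation=cv2.INTER_CUBIC),"pics/w1c0.png")
save(cv2.resize(im[155:220,215:315],None,fx=8,fy=8,interpolation=cv2.INTER_CUBIC),"pics/w1c.png")
E
```

```text
(no output)
```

View pics/w1c.png

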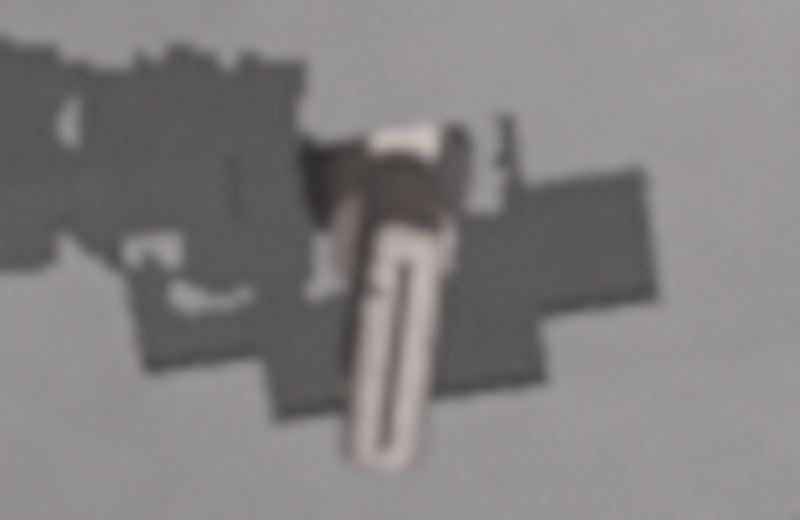

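```bash
python3 - <<'E'
from h import *
import pickle
s,im=pickle.load(open("w1.pkl","rb"))
W=T_of("wrist",s);Tp=T_of("top")
wc=lambda p:(p[0]/8+215-.4,p[1]/8+155-.4)
tc=lambda p:(p[0]/4.5+175-.4,p[1]/4.5+135-.4)
w15=lambda p:(p[0]/1.5-.2,p[1]/1.5-.2)
ang=lambda a,b:np.degrees(np.arctan2(*(a-b)[[1,0]]))
print("tab c",tri([ray(*W,wc((395,350))),ray(*Tp,tc((466,183)))]).round(1),onz(*W,wc((395,350)),112).round(1))
print("boss",tri([ray(*W,w15((380,183))),ray(*Tp,tc((336.5,221.5)))]).round(1),onz(*W,w15((380,183)),78).round(1))
f=lambda p,z:onz(*W,wc(p),z)
print("tab ang",ang(f((384,447),112),f((405,262),112)),ang(f((381,470),112),f((412,230),112)), np.linalg.norm(f((381,470),112)-f((412,230),112)))
print("slot ang",ang(f((657,297),75),f((145,370),75)),ang(f((545,380),75),f((280,415),75)))
a=f((657,297),75);b=f((145,370),75);d=(a-b)/np.linalg.norm(a-b);print(np.linalg.norm(a-b),"slot centre",(a+b)/2+10*np.array([-d[1],d[0],0]))
print("far tab",onz(*W,w15((362,66)),112).round(1),"screws",onz(*W,w15((331,355)),81),onz(*W,w15((480,335)),81))
E
```

```text
tab c [ 593.5 -245.8  103. ] [ 593.7 -243.1  112. ]
boss [ 574.  -174.    62.1] [ 573.5 -171.7   78. ]
tab ang -88.73521755589358 -89.56641116383608 32.33774091806253
slot ang 15.672463269391638 15.105421357295523
72.86596730483132 slot centre [ 593.56241895 -243.23418649   75.        ]
far tab [554.3 -99.7 112. ] screws [ 551.78303243 -305.53278057   81.        ] [ 662.44409412 -275.01946749   81.        ]
```

play_rows([
  [[1, 10, -36, -40, -6], [1, 10, -36, -80, -6], [1, 10, -36, -120, -6], [1, 10, -36, -140, -6], [1, 10, -36, -140, -6], [1, 10, -36, -140, -6], [1, 10, -36, -140, -6]],
])

```text
clock: 2.98
ee_pos: [595.6, -242.6, 163.9]
eef_rot: [0.001, 0.7, 0.714, 0.001]
wrist_force: [0.6, -0.2, -0.2]
width: 85.0
```

```bash
python3 - <<'E'
from h import *
import pickle
s=robot.state();im=read_camera("wrist");print(s["ee_pos"],s["eef_rot"]);pickle.dump((s,im),open("w2.pkl","wb"))
save(cv2.resize(im,None,fx=1.5,fy=1.5,interpolation=cv2.INTER_CUBIC),"pics/w2.png")
E
```

```text
[ 595.55515097 -242.61208306  163.86339996] [0.0013672  0.69963448 0.71449878 0.00110512]
```

View pics/w2.png

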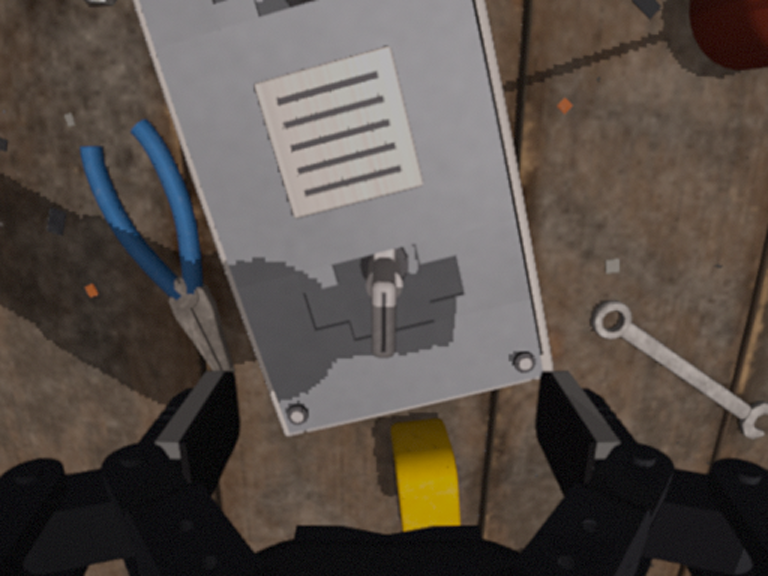

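The tab top is centred at about (384,322), standing vertically in the picture, so it lines up with the tool. Boss corners are (255,85), (388,46), (422,184) and (295,216).

```bash
python3 - <<'E'
from h import *
import pickle
s1,_=pickle.load(open("w1.pkl","rb"));s2,_=pickle.load(open("w2.pkl","rb"))
W=T_of("wrist",s1);V=T_of("wrist",s2)
w15=lambda p:(p[0]/1.5-.2,p[1]/1.5-.2)
p1=(395/8+214.6,350/8+154.6);p2=w15((384,322))
print("tab",tri([ray(*W,p1),ray(*V,p2)]).round(1),onz(*V,p2,112).round(1))
b=w15((340,133));print("boss",tri([ray(*W,w15((380,183))),ray(*V,b)]).round(1),onz(*V,b,78).round(1))
f=lambda p,z:onz(*V,w15(p),z)
for a,c,z in[((384,352),(384,293),112),((295,216),(422,184),78),((255,85),(388,46),78)]:
  d=f(c,z)-f(a,z);print(np.degrees(np.arctan2(d[1],d[0])))
E
```

```text
tab [ 593.6 -241.9  116.4] [ 593.9 -243.8  112. ]
boss [ 573.6 -171.4   80.6] [ 573.5 -171.3   78. ]
91.15120383373021
15.257402325478298
16.299758008468114
```

play_rows([
  [[1, -2, -1, -35, 0], [1, -2, -1, -60, 0], [1, -2, -1, -79, 0], [1, -2, -1, -79, 0], [1, -2, -1, -79, 0], [0, -2, -1, -79, 0], [0, -2, -1, -79, 0], [0, -2, -1, -79, 0], [0, -2, -1, -79, 0], [0, -2, -1, -79, 0], [0, -2, -1, -79, 0], [0, -2, -1, -79, 0]],
], force=70)

```text
clock: 4.03
ee_pos: [594.0, -244.5, 83.1]
eef_rot: [0.002, 0.7, 0.714, 0.001]
wrist_force: [4.6, -0.8, -0.6]
width: 9.0
```

play_rows([
  [[0, 0, 0, 0, -7], [0, 0, 0, 0, -14], [0, 0, 0, 0, -21], [0, 0, 0, 0, -28], [0, 0, 0, 0, -35], [0, 0, 0, 0, -42], [0, 0, 0, 0, -49], [0, 0, 0, 0, -56], [0, 0, 0, 0, -63], [0, 0, 0, 0, -70], [0, 0, 0, 0, -75.5], [0, 0, 0, 0, -75.5]],
])

```text
clock: 5.03
ee_pos: [594.2, -244.5, 83.1]
eef_rot: [0.001, 0.991, 0.135, 0.002]
wrist_force: [5.8, -1.6, 0.6]
width: 9.0
```

play_rows([
  [[0, 0, 0, 0, 0], [0, 0, 0, 0, 0], [0, 0, 0, 0, 0]],
])

```text
clock: 5.28
ee_pos: [594.2, -244.4, 83.1]
eef_rot: [0.001, 0.991, 0.137, 0.002]
wrist_force: [5.7, -1.4, 0.0]
width: 9.0
```

```bash
python3 - <<'E'
from h import *
s=robot.state();q=s["eef_rot"];M=R.from_quat([q[1],q[2],q[3],q[0]]).as_matrix();print(np.degrees(np.arctan2(M[1,0],M[0,0])),s["ee_pos"],s["torque"],s["wrist_force"],s["qpos"])
E
```

```text
15.770649180351255 [ 594.20318723 -244.41219914   83.09516552] [-0.07524142 -1.1172031  -0.14323676] [ 5.74088035 -1.39870412  0.020062  ] [-0.39927097  0.60824279  1.01585557  1.67026747 -0.55534759  1.17612243
 -0.53904281]
```

play_rows([
  [[1, 0, 0, 0, 0], [1, 0, 0, 0, 0], [1, 0, 0, 0, 0], [1, 0, 0, 0, 0], [1, 0, 0, 0, 0], [1, 0, 0, 40, 0], [1, 0, 0, 80, 0], [1, 0, 0, 120, 0], [1, -20, 73, 140, 0], [1, -20, 73, 140, 0], [1, -20, 73, 140, 0], [1, -20, 73, 140, 0]],
])

```text
clock: 6.28
ee_pos: [572.9, -167.8, 222.7]
eef_rot: [-0.001, 0.99, 0.139, 0.001]
wrist_force: [-0.8, -0.2, -0.7]
width: 85.6
```

```bash
python3 - <<'E'
from h import *
import pickle
s=robot.state();im=read_camera("wrist");print(s["ee_pos"],s["eef_rot"],s["wrist_force"]);pickle.dump((s,im),open("w3.pkl","wb"))
save(cv2.resize(im,None,fx=1.5,fy=1.5,interpolation=cv2.INTER_CUBIC),"pics/w3.png")
E
```

```text
[ 572.89743697 -167.79713388  222.67869883] [-1.00192468e-03  9.90322399e-01  1.38780892e-01  6.36828372e-04] [-0.77963687 -0.23613398 -0.70715222]
```

View pics/w3.png

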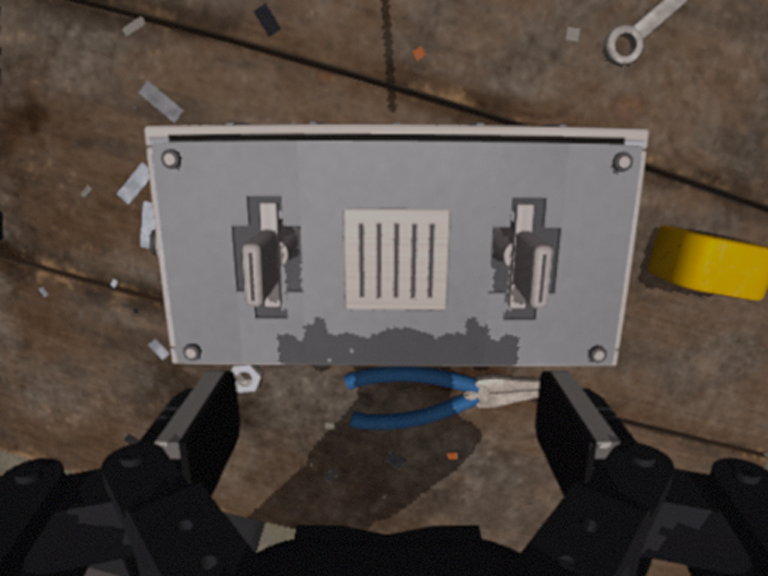

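Both tabs, px (254,270) and (541,275), now point along their slots, and the cross-bars show in the slots. Next I'll shut the fingers over the boss and press.

play_rows([
  [[0, 1, -3, 0, 0], [0, 1, -3, -30, 0], [0, 1, -3, -60, 0], [0, 1, -3, -90, 0], [0, 1, -3, -115, 0], [0, 1, -3, -130, 0], [0, 1, -3, -137, 0], [0, 1, -3, -137, 0], [0, 1, -3, -137, 0], [0, 1, -3, -137, 0]],
])

```text
clock: 7.17
ee_pos: [574.1, -175.5, 86.9]
eef_rot: [0.001, 0.991, 0.135, 0.001]
wrist_force: [0.4, 0.4, 1.0]
width: -0.5
```

play_rows([
  [[0, 0, 0, -4, 0], [0, 0, 0, -8, 0], [0, 0, 0, -11, 0], [0, 0, 0, -11, 0], [0, 0, 0, -11, 0]],
])

```text
clock: 7.58
ee_pos: [574.0, -174.6, 75.3]
eef_rot: [0.0, 0.991, 0.136, 0.001]
wrist_force: [0.5, 0.6, 5.0]
width: 0.0
```

play_rows([
  [[0, 0, 2, -3, 0], [0, 0, 2, -5, 0], [0, 0, 2, -7, 0], [0, 0, 2, -7, 0], [0, 0, 2, -7, 0], [0, 0, 2, -7, 0]],
])

```text
clock: 8.08
ee_pos: [574.1, -174.6, 70.1]
eef_rot: [0.001, 0.991, 0.135, 0.001]
wrist_force: [-3.0, -1.0, 15.3]
width: 0.1
```

play_rows([
  [[0, 0, 0, -1, 0], [0, 0, 0, -2, 0], [0, 0, 0, -2, 0], [0, 0, 0, -2, 0], [0, 0, 0, -2, 0], [0, 0, 0, -2, 0], [0, 0, 0, -2, 0]],
])

```text
clock: 8.67
ee_pos: [574.1, -174.6, 70.0]
eef_rot: [0.0, 0.991, 0.135, 0.001]
wrist_force: [-7.9, 1.2, 27.8]
width: -0.3
```

```bash
python3 - <<'E'
from h import *
s=robot.state();im=read_camera("scene")
save(cv2.resize(im[130:320,100:340],None,fx=3,fy=3,interpolation=cv2.INTER_CUBIC),"pics/s9.png");print(s["clock"],s["ee_pos"],s["wrist_force"])
E
```

```text
8.6667 [ 574.11255915 -174.64806063   69.95597049] [-7.92494006  1.16487795 27.76003807]
```

View pics/s9.png

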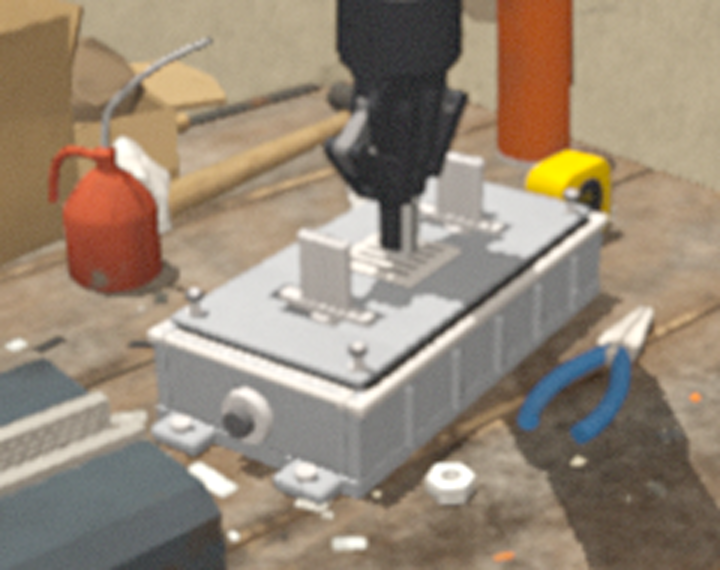

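The panel is flush on its frame, both tabs lie along their slots, and the loose things are in place. The push is steady at 28 N, so I'm handing in.

```bash
python3 -c "
from cell import robot
print(robot.sign_off())"
```

```text
the job is handed in; nothing more can be done
None
```

The crossed fastener was the one at the housing's right end, by the tape measure. It stood about 76° counter-clockwise of its slot. I gripped its tab, turned it 75.5° clockwise with the panel still up, and then pressed the panel down on the boss with the fingers shut. I handed the job in at about 8.7 s, still pressing.

**Fastener:** after the turn, the tool was at 15.8° and the slot measured about 15.4°. The wrist picture showed both tabs along their slots.

**Panel:** it went down past the 1.5 mm crossed stop and came to rest with the TCP at z = 70.0 mm. Extra push only raised the force, from 15 N to 28 N, so it is on the gasket.

**Surroundings:** in the last scene picture the panel was flush, and the pliers, nut and tape measure looked undisturbed.

**Disagreement:** heights triangulated with the coarse top camera came out 9–16 mm low (tab top at 103 instead of 112 mm, boss at 62 instead of 78 mm). Two wrist views gave 116 and 81 mm, close to the stated heights, and I relied on those. The press landed about 3 mm off the boss centre, and a small correction did not take effect once the fingers were in contact.

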